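Set the coolant drip of the polishing lap

ROBOT

A 6-joint arm with a two-finger parallel gripper is mounted at the origin on the work surface. World frame = base frame: x ahead of the robot, y to its left, z up, the work surface at z = 0. Lengths are in m, angles in rad, forces in N, time in s.
With the tool pointing down it reaches from about 0.275 to 0.75 m from the base axis. Payload 10.2 kg.
Tool frame: the origin (TCP) lies on the centre line of the jaws, within the pads' length; the fingertips stand nose_length ahead of it and the grasp point (between the pads) lies 2 mm behind it (nose_length is the distance from the TCP to the fingertips, in m); z points along the fingers, y is the line along which they close (so a half turn about z gives the same grasp; the last joint's range is limited). The gripper opens to 85 mm and grips with 20 to 120 N. Pads are 22 mm wide; open, the fingers measure 114 mm over their backs; the gripper's body (76 mm by 85 mm) begins 54 mm behind the grasp point. The pads swing forward as they close: fully open they stand 13 mm farther back than shut.
Start: joints at [1.106, 0.313, 1.498, -0, 1.331, -0.223], TCP at [0.126, 0.51, 0.248] pointing down, gripper open.
Joint ranges: [-2.94, 2.94], [-0.97, 2.17], [0.19, 2.56], [-1.23, 4.37], [0.02, 3.11], [-2.88, 2.88]. Speed limits (rad/s): [2.39, 2.39, 3.01, 3.14, 3.14, 3.14].

INTERFACE

Orientations are given as a rotation vector (axis times angle).
In Python, from workcell import * gives the robot as it stands.
- The arm moves only by the tool play_rows, never from a script. Its arguments are lists of equal length, an entry for each row: "rotation": the turn, a rotation vector about the tool's x, y, z in degrees, a list of three; "delta_pos": the shift along the tool's x, y, z in cm, a list of three; "claw": the finger opening in cm, from 0 to 8.54. A call has 1 to 10 rows; each row shifts and turns the commanded pose from where the row before left it, along the tool's axes as they then stand; what a row does not reach is not made up. A row lasts 1/8 s, in which the tool goes at most 62.5 mm and 10.7 degrees, less where a joint would pass 70% of its speed; a pose out of reach is approached as far as the arm can. A call with a gripper value outside its range is refused whole. The fingers move at their own pace and stop on an object; the grip force is fixed at half the most. Time passes only in rows, so rows that do not move let the fingers close. It gives the time, the measured TCP pose, the force, the opening and the grip force at its end, in the units of the state.
- get_state(): the state, without advancing time (a new reading comes with each control period).
- snapshot(name): name is "scene" or "top" or "wrist"; returns the picture (384x512x3 uint8, red, green, blue); there is no depth.
- calibration(name): a dict with "K" (3x3 intrinsics, pixels), "R" (3x3) and "t" (3): a world point X has camera coordinates R X + t. Camera axes: x right, y down, z forward; pixel columns grow to the right and rows downward; lengths in m; the calibration is good to about 2 mm. A picture is of the moment at which its call begins: read the wrist's pose just before it. calibration takes no time and is no camera call; for the wrist camera it gives the pose at the moment of the call.
- job_done(): hands the job in; it is judged then, once.
The state is a dict: "clock": time; "qpos": joint angles; "joint_vel": joint speeds; "tau": joint torques, N m; "tool_pos": TCP position; "eef_rot": TCP orientation; "wrist_force": force on the tool from outside, world axes, zero at the start; "torque": the same for the moment, N m; "grip_width": opening from 0.0 (shut) to 1.0 (fully open); "gripper_force": force on a finger pad.
Only numpy, scipy, OpenCV 4.12 (cv2) and the standard library are available. Lean on these libraries where they do the work, as an engineer would, in place of code of your own. Each camera call takes 0.05 s, during which the arm holds its last target. There are 200 camera calls.

TASK

Set up the coolant drip before the water is turned on: swing the spout so that its nozzle drips on the copper lap, about halfway between the brass nut and the rim, and set the valve by turning the red handwheel clockwise by its black handle until it is closed on its stop, then backing it off exactly two turns. Finish while still gripping the black handle at that setting, so that the wheel cannot creep while I nip up the gland nut. Do not touch the lap or its housing, and leave the other things on the bench where they stand.

Things in the scene. Friction and masses are not known exactly. Their poses are not given: they have to be found in the camera images.
- lap_centre (a point): centre of the top face of the copper-brown polishing lap (disc of 280 mm diameter, face 85 mm above the bench, level). A round brass nut of 52 mm diameter with a threaded spindle end stands in its centre up to 124 mm above the bench. The grey round housing below has 310 mm diameter.
- polisher: the whole bench polisher: grey round housing, copper lap and its brass nut, fixed to the bench; origin on the bench under the lap's centre. Do not touch it.
- coolant_stand: fixed coolant stand to the right of the lap as the robot faces it: grey foot plate, brass globe valve, copper pipes. Origin on the bench under the upright valve stem; its y axis points to the side where the spout's pivot is (towards the lap), its x axis away from the robot, z up. The stand is turned by up to 0.3 rad.
- valve (a joint): angle of the red handwheel, rad: 0 is closed on its hard stop; it grows counter-clockwise seen from above as the valve opens (up to 28, several turns; the stem does not rise). At 0 the crank handle lies in the stand's -x direction from the stem; it travels on a circle of 45 mm radius about the stem. Turning takes about 3 N at the handle; the wheel stays where it is left.
- wheel_centre (a point): centre of the red three-spoked handwheel, on the stem's axis, 168 mm above the bench: rim 102 mm outer diameter, its top 174 mm above the bench; the hub and its nut reach 183 mm.
- crank_handle: black revolving handle that stands upright on the rim of the red handwheel: a round grip 52 mm tall from 179 to 231 mm above the bench, 24 mm diameter at its thickest, that spins freely about its own upright axis, so a gripper may keep its heading while it goes round. Origin on the axis of the handle at its lower end.
- handle_mid (a point): middle of the black crank handle, on its axis, 207 mm above the bench: the place to grip it.
- spout (a joint): swivel angle of the spout, rad: at 0 it points in the stand's -x direction from its pivot, and it grows clockwise seen from above, which swings the nozzle over the lap (1.57: along the stand's +y). Range -0.2 to 2.8. It needs about 0.6 N at the nozzle and stays where it is left.
- spout_pivot (a point): upright swivel axis of the spout, at the height of the spout's pipe (150 mm above the bench), 85 mm from the stem along the stand's y axis.
- nozzle_grip (a point): the place to take the spout: on the axis of the upright knurled brass nozzle body (18 mm diameter, its top 202 mm above the bench), 184 mm above the bench and 150 mm from the swivel axis. The steel spout pipe (12 mm diameter, its top at 156 mm) joins the nozzle from the pivot's side, below this point.
- nozzle_tip (a point): the drip tip of the nozzle, straight below nozzle_grip, 114 mm above the bench.
- orange_cup: open orange plastic cup, 70 mm diameter, 70 mm tall, standing on the bench; origin at the centre of its underside. Bystander: leave it alone.
- oil_bottle: amber bottle with yellow label and black cap, 58 mm diameter, 145 mm tall, standing beside the coolant stand; origin at the centre of its underside. Bystander: leave it alone.
- paste_jar: white jar with green cap, 48 mm diameter, 42 mm tall, standing in front of the coolant stand; origin at the centre of its underside. Bystander: leave it alone.
- loupe: black eye loupe with its steel case folded out, 64 x 30 x 20 mm, lying in front of the coolant stand; origin under the eyepiece. Bystander: leave it alone.
- dop: small brass stone holder, 28 mm diameter, 41 mm tall, standing in front of the polisher; origin at the centre of its underside. Bystander: leave it alone.
- tang: aluminium polishing arm, 210 mm long (along its x), 90 mm wide, 52 mm tall, standing on two legs and its brass dop on the left of the bench; origin under its middle. Bystander: leave it alone.

How it is judged:
By the outcome, as a careful person would: the job done as asked, in the order asked, and still so for the second after the job is handed in, while the arm keeps its last pose, push and grip.
It also fails if it takes over 67 s, if anything falls off the work surface, if the arm or the gripper's body presses on something with over 40 N, if the wrist force passes 120 N, or if a joint passes its speed limit or range.

## Working session

There is one attempt and no reset: what is moved stays moved. The work goes in short steps, Python scripts to look and compute and a tool call to move; the robot and the scene stay as the last step left them, time stands still between calls to the robot, and variables do not carry over. Pictures are saved under pics/ and viewed, at most 10 in all, crops included, and the job is handed in when it is done.

Besides the shell and the picture viewer there is one more tool, called after "Emit:" in YAML: its name, and indented under it one key for each argument. play_rows: Moves the arm, as the interface text tells. Its arguments: {"type":"object","properties":{"rotation":{"type":"array","items":{"type":"array","items":{"type":"number"}}},"delta_pos":{"type":"array","items":{"type":"array","items":{"type":"number"}}},"claw":{"type":"array","items":{"type":"number"}}},"required":["rotation","delta_pos","claw"]}

```bash
mkdir -p pics; ls
python3 - <<'E'
from workcell import *
import cv2, numpy as np
s=get_state();print({k:np.round(v,3) for k,v in s.items()})
for n in("scene","top"):
    im=snapshot(n);c=calibration(n);np.savez(f"pics/{n}0.npz",im=im,**c);cv2.imwrite(f"pics/{n}0.png",im[:,:,::-1]);print(n,np.round(-c["R"].T@c["t"],3),c["K"][0,0])
a=cv2.imread("pics/scene0.png");b=cv2.imread("pics/top0.png")
cv2.imwrite("pics/both0.png",np.vstack([b,a])[:, :] if 0 else b)
E
```

```text
pics
{'clock': np.float64(0.0), 'qpos': array([ 1.106,  0.313,  1.498, -0.   ,  1.331, -0.223]), 'joint_vel': array([-0.   ,  0.001,  0.001,  0.   ,  0.003,  0.   ]), 'tau': array([ 1.0000e-03, -4.1226e+01, -2.5974e+01, -0.0000e+00,  4.0000e-03,
       -0.0000e+00]), 'tool_pos': array([0.126, 0.51 , 0.248]), 'eef_rot': array([-3.790e-01, -3.118e+00,  2.000e-03]), 'wrist_force': array([-0.308, -0.051,  0.185]), 'torque': array([-0.017,  0.031,  0.059]), 'gripper_force': np.float64(0.0), 'grip_width': np.float64(0.996)}
scene [ 0.918 -0.298  0.951] 376.62027314190414
top [0.287 0.135 1.201] 384.6997200429944
```

View pics/top0.png

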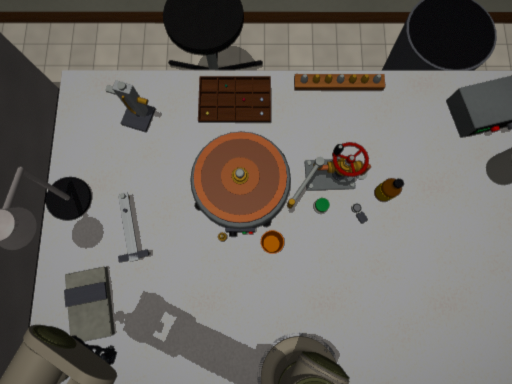

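View pics/scene0.png

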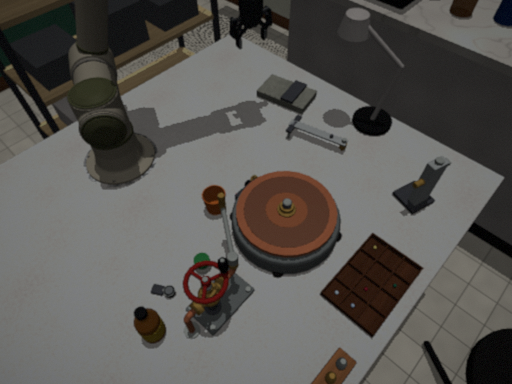

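The top view shows the lap nut at (240,174), the wheel at (351,160) with its handle at (338,151), the pivot near (320,163) and the nozzle near (292,203). The orange cup is at (272,241), near the nozzle.

```bash
cat > h.py <<'E'
import numpy as np, cv2
def ray(c,px):
    C=-c["R"].T@c["t"]; d=c["R"].T@np.linalg.inv(c["K"])@np.array([px[0],px[1],1.]); return C,d
def plane(c,px,z):
    C,d=ray(c,px); return (C+d*(z-C[2])/d[2])[:2]
def proj(c,X):
    p=c["K"]@(c["R"]@np.array(X)+c["t"]); return p[:2]/p[2]
E
python3 - <<'E'
from h import *
for n,box in (("top",(325,135,378,185)),("scene",(175,250,240,310))):
    c=np.load(f"pics/{n}0.npz"); im=c["im"]; hsv=cv2.cvtColor(im,cv2.COLOR_RGB2HSV)
    x0,y0,x1,y1=box
    m=(((hsv[...,0]<6)|(hsv[...,0]>172))&(hsv[...,1]>170)&(hsv[...,2]>70)).astype(np.uint8)
    k=np.zeros_like(m);k[y0:y1,x0:x1]=m[y0:y1,x0:x1]
    p=np.argwhere(k)[:,::-1].astype(np.float32)
    w=np.array([plane(c,q,.171) for q in p])
    hull=cv2.convexHull(w.astype(np.float32)); (cx,cy),r=cv2.minEnclosingCircle(hull); print(n,"wheel",cx,cy,r,len(p))
    # lap orange
    l=((hsv[...,0]>4)&(hsv[...,0]<16)&(hsv[...,1]>120)&(hsv[...,2]>80)).astype(np.uint8)
    cs,_=cv2.findContours(l,cv2.RETR_EXTERNAL,cv2.CHAIN_APPROX_NONE); q=max(cs,key=cv2.contourArea)[:,0]
    w=np.array([plane(c,a,.085) for a in q],np.float32); hw=cv2.convexHull(w); print(n,"lap",cv2.minEnclosingCircle(hw), cv2.fitEllipse(hw))
a=np.load("pics/top0.npz");im=a["im"]
A=cv2.resize(im[130:250,260:410],None,fx=5,fy=5,interpolation=cv2.INTER_CUBIC)
cv2.imwrite("pics/cropt.png",A[:,:,::-1])
im=np.load("pics/scene0.npz")["im"]
A=cv2.resize(im[180:300,170:310],None,fx=5,fy=5,interpolation=cv2.INTER_CUBIC)
cv2.imwrite("pics/crops.png",A[:,:,::-1])
E
```

```text
top wheel 0.6012527346611023 -0.13487164676189423 0.04963333159685135 343
top lap ((0.5746020674705505, 0.17683401703834534), 0.14010393619537354) ((0.5746784806251526, 0.17645464837551117), (0.27741044759750366, 0.27873557806015015), 109.6498031616211)
scene wheel 0.6028172373771667 -0.13575372099876404 0.048379652202129364 442
scene lap ((0.574286699295044, 0.17439313232898712), 0.1397130936384201) ((0.5750470757484436, 0.17420083284378052), (0.2749423384666443, 0.2769169807434082), 94.2484130859375)
```

View pics/cropt.png

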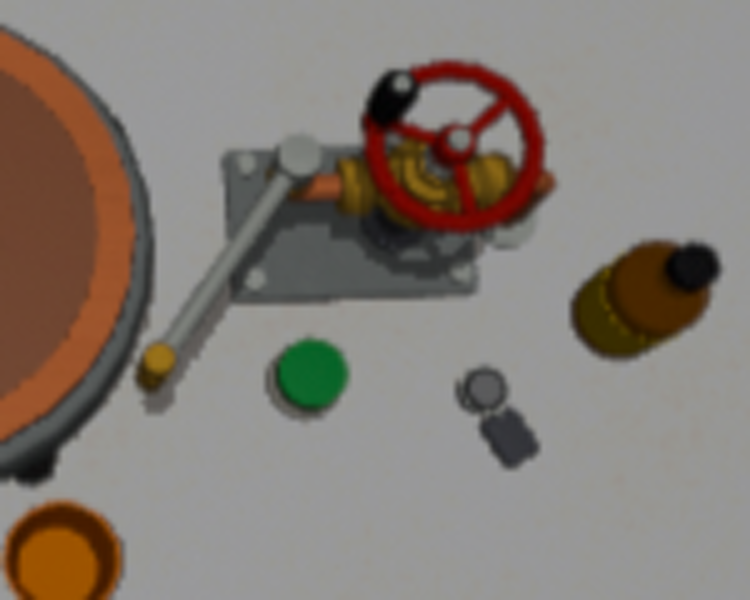

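View pics/crops.png

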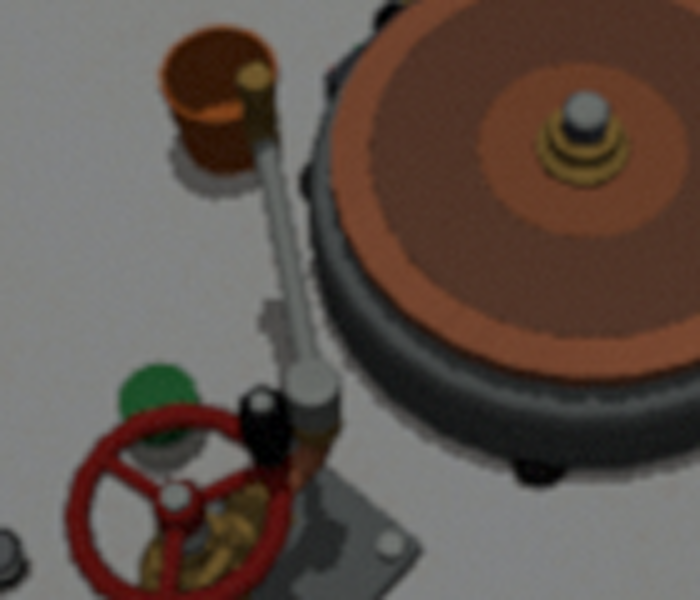

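The crops show, in full-image pixels, the nozzle top at (291.4,201.2) top and (220.6,194.6) scene. The pivot cap is at (319.4,160.6) and (232,256). The handle tip is at (340,146) and (222,259.2).

Run:
```python
from h import *
T=dict(np.load("pics/top0.npz"));S=dict(np.load("pics/scene0.npz"))
def tri(p,q):
    A=[];b=[]
    for c,x in((T,p),(S,q)):
        C,d=ray(c,x);d=d/np.linalg.norm(d);M=np.eye(3)-np.outer(d,d);A.append(M);b.append(M@C)
    return np.linalg.lstsq(np.vstack(A),np.hstack(b),rcond=None)[0]
noz=tri((291.4,201.2),(220.6,194.6));piv=tri((319.4,160.6),(232,256));hd=tri((340,146),(222,259.2));nut=tri((351.5,157.2),(205.2,278.5))
print("noz",noz,plane(T,(291.4,201.2),.202),plane(S,(220.6,194.6),.202));print("piv",piv);print("handle",hd,plane(T,(340,146),.232),plane(S,(222,259.2),.232));print("hub",nut)
W=np.array([.602,-.1353]);L=np.array([.5746,.1755])
P=piv[:2];print("dPW",np.linalg.norm(P-W),"dPN",np.linalg.norm(noz[:2]-P))
u=(P-W)/np.linalg.norm(P-W);tilt=np.arctan2(-u[0],u[1]);print("yaxis",u,"stand yaw",tilt)
def spout(ang): # world dir: start -x, clockwise
    a=np.pi+tilt-ang; return np.array([np.cos(a),np.sin(a)])
d=noz[:2]-P; a0=np.pi+tilt-np.arctan2(d[1],d[0]); print("spout angle",(a0+np.pi)%(2*np.pi)-np.pi)
h=hd[:2]-W; print("handle r",np.linalg.norm(h),"valve angle mod 2pi",(np.arctan2(h[1],h[0])-np.pi-tilt)%(2*np.pi))
for a in np.arange(.9,2.3,.1):
    n=P+.15*spout(a);print(round(a,2),n.round(3),np.linalg.norm(n-L).round(4))
```

```text
noz [0.47523574 0.03492107 0.20172886] [0.47537607 0.03521958] [0.475211   0.03452476]
piv [ 0.5990484  -0.05000571  0.16172494]
handle [ 0.61793029 -0.09245928  0.23384524] [ 0.61863532 -0.09278628] [ 0.61708644 -0.09203855]
hub [ 0.6032181  -0.13457936  0.18253825]
dPW 0.08534534370809692 dPN 0.15014036718347892
yaxis [-0.03458425  0.99940179] stand yaw 0.03459114607937477
spout angle 0.6358114147584182
handle r 0.04570669018053153 valve angle mod 2pi 4.321792399798397
0.9 [0.502 0.064] 0.133
1.0 [0.514 0.073] 0.1189
1.1 [0.526 0.081] 0.1059
1.2 [0.54  0.088] 0.0943
1.3 [0.554 0.093] 0.085
1.4 [0.568 0.097] 0.0789
1.5 [0.583 0.099] 0.0768
1.6 [0.598 0.1  ] 0.0791
1.7 [0.613 0.099] 0.0854
1.8 [0.628 0.097] 0.0948
1.9 [0.643 0.094] 0.1065
2.0 [0.657 0.088] 0.1197
2.1 [0.67  0.082] 0.1337
2.2 [0.683 0.074] 0.1484
```

```bash
cat >> h.py <<'E'
from scipy.spatial.transform import Rotation as Ro
def deltas(pos,yaw_deg):
    """cm shift in tool axes and tool-z turn (deg) to pos, with tool y at world heading yaw_deg (mod 180), tool down"""
    from workcell import get_state
    s=get_state();R=Ro.from_rotvec(s["eef_rot"]);M=R.as_matrix()
    y=M[:,1];h=np.degrees(np.arctan2(y[1],y[0]));d=(yaw_deg-h+90)%180-90
    print("t",round(float(s["clock"]),2),"pos",s["tool_pos"].round(4),"yhead",h.round(1),"zdown",M[:,2].round(3),"F",s["wrist_force"].round(1))
    print("shift cm",(M.T@(np.array(pos)-s["tool_pos"])*100).round(2),"turn about tool z deg",round(-d,1))
E
python3 - <<'E'
import workcell; from h import *
print([n for n in dir(workcell) if n[0]!='_'], getattr(workcell,'nose_length',None))
# spout heading world now; grip line perpendicular to spout
d=np.array([.4752,.035])-np.array([.599,-.05]);print("spout head",np.degrees(np.arctan2(d[1],d[0])))
deltas((.475,.035,.25),145.5-90)
deltas((.475,.035,.25),145.5)
E
```

```text
['MotionError', 'calibration', 'get_state', 'job_done', 'nose_length', 'snapshot'] 0.017
spout head 145.52684719890908
t 0.1 pos [0.1256 0.5095 0.2478] yhead 76.1 zdown [-0.    -0.001 -1.   ] F [ 0.2  0.8 -0.3]
shift cm [-45.28 -37.71  -0.19] turn about tool z deg 20.6
t 0.1 pos [0.1256 0.5095 0.2478] yhead 76.1 zdown [-0.    -0.001 -1.   ] F [ 0.2  0.8 -0.3]
shift cm [-45.28 -37.71  -0.19] turn about tool z deg -69.4
```

Emit:
play_rows:
  rotation:
    - [0,0,0]
    - [0,0,0]
    - [0,0,0]
    - [0,0,0]
    - [0,0,0]
    - [0,0,0]
    - [0,0,0]
    - [0,0,0]
    - [0,0,0]
    - [0,0,0]
  delta_pos:
    - [-3,-2.5,0]
    - [-4.6,-3.8,0]
    - [-4.6,-3.8,0]
    - [-4.6,-3.8,0]
    - [-4.6,-3.8,0]
    - [-4.6,-3.8,0]
    - [-4.6,-3.8,0]
    - [-4.6,-3.8,0]
    - [-4.6,-3.8,0]
    - [-3,-2.5,0]
  claw: [5,5,5,5,5,5,5,5,5,5]

```text
clock: 1.35
tool_pos: [0.4575, 0.0613, 0.248]
eef_rot: [-0.382, -3.118, 0.0]
wrist_force: [0.5, 0.9, -0.2]
grip_width: 0.585
gripper_force: 0.0
```

Emit:
play_rows:
  rotation:
    - [0,0,10.3]
    - [0,0,10.3]
    - [0,0,0]
  delta_pos:
    - [0,0,0]
    - [0,0,0]
    - [0,0,0]
  claw: [5,5,5]

```text
clock: 1.72
tool_pos: [0.4564, 0.0635, 0.2481]
eef_rot: [-0.928, -3.001, 0.0]
wrist_force: [0.2, 0.4, -0.5]
grip_width: 0.586
gripper_force: 0.0
```

Run:
```python
from h import *
from workcell import *
deltas((.4752,.035,.184),55.5)
c=calibration("wrist");im=snapshot("wrist");np.savez("pics/w1.npz",im=im,**c);cv2.imwrite("pics/w1.png",im[:,:,::-1]);print(get_state()["grip_width"],proj(c,(.4752,.035,.202)))
```

```text
t 1.73 pos [0.4564 0.0635 0.2481] yhead 55.6 zdown [-0.001  0.    -1.   ] F [ 0.2  0.4 -0.5]
shift cm [-3.16 -1.29  6.41] turn about tool z deg 0.1
0.5867466407861793 [233.6310238  276.44557097]
```

View pics/w1.png

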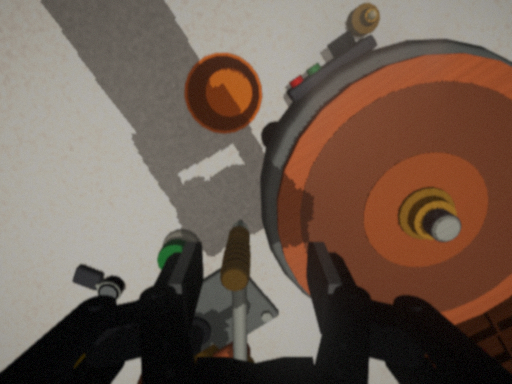

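The wrist view puts the nozzle top near (236,277), which matches the predicted (234,276). I'll descend and grip.

Emit:
play_rows:
  rotation:
    - [0,0,0]
    - [0,0,0]
    - [0,0,0]
    - [0,0,0]
    - [0,0,0]
    - [0,0,0]
    - [0,0,0]
  delta_pos:
    - [-3.15,-1.3,0]
    - [0,0,2.2]
    - [0,0,2.2]
    - [0,0,2.0]
    - [0,0,0]
    - [0,0,0]
    - [0,0,0]
  claw: [5,5,5,5,1,1,1]

```text
clock: 2.65
tool_pos: [0.4754, 0.0351, 0.1851]
eef_rot: [0.929, 3.0, 0.0]
wrist_force: [-0.9, 1.1, 2.0]
grip_width: 0.192
gripper_force: 58.9
```

Run:
```python
from h import *
from workcell import *
deltas((.4752,.035,.184),55.5); s=get_state();print(s["grip_width"],s["gripper_force"])
P=np.array([.599,-.05]);d=s["tool_pos"][:2]-P;r=np.linalg.norm(d);h=np.arctan2(d[1],d[0]);yaw=.0346
print("r",r,"ang",np.pi+yaw-h)
# n rows rotating step about tool z; translation applied in tool axes as they stand at the row start
for st in (9,10): print(st, r*np.sin(np.radians(st)), r*(1-np.cos(np.radians(st))))
M=Ro.from_rotvec(s["eef_rot"]).as_matrix();print("radial in tool",M.T@np.array([d[0]/r,d[1]/r,0]))
```

```text
t 2.65 pos [0.4754 0.0351 0.1851] yhead 55.6 zdown [ 0.001 -0.    -1.   ] F [-0.9  1.1  2. ]
shift cm [ 0.01 -0.02  0.11] turn about tool z deg 0.1
0.1920544332611076 58.87655038386583
r 0.15006281679769748 ang 0.637376325565417
9 0.023474996468177977 0.00184752228974749
10 0.02605813467248659 0.002279791376474399
radial in tool [ 0.99999669  0.00234744 -0.00105122]
```

Emit:
play_rows:
  rotation:
    - [0,0,5]
    - [0,0,5]
    - [0,0,5]
    - [0,0,5]
    - [0,0,5]
    - [0,0,5]
    - [0,0,5]
    - [0,0,5]
    - [0,0,0]
    - [0,0,0]
  delta_pos:
    - [-0.057,1.308,0]
    - [-0.057,1.308,0]
    - [-0.057,1.308,0]
    - [-0.057,1.308,0]
    - [-0.057,1.308,0]
    - [-0.057,1.308,0]
    - [-0.057,1.308,0]
    - [-0.057,1.308,0]
    - [0,0,0]
    - [0,0,0]
  claw: [1,1,1,1,1,1,1,1,1,1]

```text
clock: 3.9
tool_pos: [0.5586, 0.0951, 0.1851]
eef_rot: [1.897, 2.503, 0.002]
wrist_force: [0.2, 5.6, 5.2]
grip_width: 0.193
gripper_force: 59.2
```

Run:
```python
from h import *
from workcell import *
s=get_state();print(s["clock"],s["tool_pos"],s["wrist_force"],s["grip_width"],"r lap",np.linalg.norm(s["tool_pos"][:2]-[.5746,.1755]))
deltas((.618,-.0925,.26),90)
```

```text
3.9 [0.55861013 0.09509726 0.18512297] [0.19758757 5.60884254 5.20013408] 0.19291996535556574 r lap 0.0819772929031371
t 3.9 pos [0.5586 0.0951 0.1851] yhead 15.7 zdown [ 0.001  0.001 -1.   ] F [0.2 5.6 5.2]
shift cm [-19.66   0.66  -7.49] turn about tool z deg -74.3
```

Emit:
play_rows:
  rotation:
    - [0,0,0]
    - [0,0,0]
    - [0,0,0]
    - [0,0,0]
    - [0,0,0]
    - [0,0,0]
    - [0,0,0]
    - [0,0,0]
    - [0,0,0]
    - [0,0,0]
  delta_pos:
    - [0,0,0]
    - [0,0,0]
    - [0,0,0]
    - [0,0,-2.5]
    - [0,0,-3]
    - [0,0,-3]
    - [-4.9,0.15,0]
    - [-4.9,0.15,0]
    - [-4.9,0.15,0]
    - [-4.9,0.15,0]
  claw: [3,4,5,5,5,5,5,5,5,5]

```text
clock: 5.15
tool_pos: [0.6171, -0.0942, 0.2692]
eef_rot: [-1.9, -2.502, 0.0]
wrist_force: [-0.1, -0.7, 0.1]
grip_width: 0.585
gripper_force: 0.0
```

Run:
```python
from h import *
from workcell import *
c=calibration("wrist");im=snapshot("wrist");np.savez("pics/w2.npz",im=im,**c)
t=snapshot("top");ct=calibration("top")
deltas((.618,-.0925,.207),15.7);print(get_state()["qpos"].round(2))
hp=proj(c,(.618,-.0925,.231));npx=proj(ct,(.5586,.0951,.202));print("pred handle",hp,"pred nozzle top",npx)
A=cv2.resize(t[120:220,230:380],None,fx=3,fy=3,interpolation=cv2.INTER_CUBIC)
cv2.imwrite("pics/m2.png",np.hstack([cv2.resize(im,(400,300)),cv2.resize(A,(400,300))])[:,:,::-1])
```

```text
t 5.25 pos [ 0.6173 -0.097   0.2683] yhead 15.3 zdown [-0.001 -0.001 -1.   ] F [0.2 0.8 0.1]
shift cm [0.42 0.19 6.12] turn about tool z deg -0.4
[-0.34  0.53  1.13 -0.    1.48 -0.61]
pred handle [256.33015626 231.93218032] pred nozzle top [268.55761955 170.66944628]
```

View pics/m2.png

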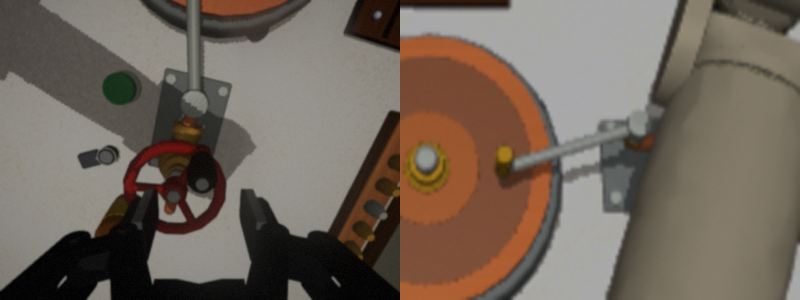

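The left picture shows the handle top near (260,233) in the full image, between the fingers as predicted. The right picture shows the nozzle over the lap at about mid-face, at (269,171).

Emit:
play_rows:
  rotation:
    - [0,0,0]
    - [0,0,0]
    - [0,0,0]
    - [0,0,0]
    - [0,0,0]
    - [0,0,0]
    - [0,0,0]
  delta_pos:
    - [0.4,0.2,0]
    - [0,0,2]
    - [0,0,2]
    - [0,0,2.1]
    - [0,0,0]
    - [0,0,0]
    - [0,0,0]
  claw: [5,5,5,5,1.5,1.5,1.5]

```text
clock: 6.12
tool_pos: [0.6179, -0.0874, 0.2091]
eef_rot: [1.9, 2.502, 0.001]
wrist_force: [-1.9, 4.1, -0.3]
grip_width: 0.259
gripper_force: 59.4
```

```bash
cat >> h.py <<'E'
W=np.array([.602,-.135]); YAW=.0346
def crank(steps,r=.045,W=None):
    """tool-axis shifts in cm for valve-angle steps (deg, + = ccw), from the measured pose"""
    from workcell import get_state
    W=globals()["W"] if W is None else np.array(W)
    s=get_state();p=s["tool_pos"][:2];M=Ro.from_rotvec(s["eef_rot"]).as_matrix()
    d=p-W;a=np.arctan2(d[1],d[0]);v=np.degrees(a-np.pi-YAW)%360
    print("t",round(float(s["clock"]),2),"pos",s["tool_pos"].round(4),"r",np.linalg.norm(d).round(4),"valve deg mod 360",v.round(1),"F",s["wrist_force"].round(1),"grip",s["grip_width"].round(3),s["gripper_force"].round(0))
    t=np.array([-d[1],d[0]])/np.linalg.norm(d);print("tangential F (ccw+)",(s["wrist_force"][:2]@t).round(1))
    q=W+r*np.array([np.cos(a),np.sin(a)]);out=[]
    for st in steps:
        a+=np.radians(st);n=W+r*np.array([np.cos(a),np.sin(a)])
        out.append((M.T@np.r_[n-q,0]*100).round(2)[:2].tolist()+[0]);q=n
    print(out)
E
python3 - <<'E'
from h import *
crank([-30]*10); crank([-10]*10)
E
```

```text
Traceback (most recent call last):
  File "h.py", line 23, in crank
    print("t",round(float(s["clock"]),2),"pos",s["tool_pos"].round(4),"r",np.linalg.norm(d).round(4),"valve deg mod 360",v.round(1),"F",s["wrist_force"].round(1),"grip",s["grip_width"].round(3),s["gripper_force"].round(0))
                                                                                                                                                                         ^^^^^^^^^^^^^^^^^^^^^
AttributeError: 'float' object has no attribute 'round'
```

```bash
sed -i 's/,s\["grip_width"\].round(3),s\["gripper_force"\].round(0))/,round(float(s["grip_width"]),3),round(float(s["gripper_force"])))/' h.py
python3 - <<'E'
from h import *
deltas((.618,-.0925,.207),15.5); crank([-10]*10)
E
```

```text
t 6.12 pos [ 0.6179 -0.0874  0.2091] yhead 15.6 zdown [ 0.001  0.001 -1.   ] F [-1.9  4.1 -0.3]
shift cm [-0.5  -0.12  0.21] turn about tool z deg 0.1
t 6.12 pos [ 0.6179 -0.0874  0.2091] r 0.0502 valve deg mod 360 249.6 F [-1.9  4.1 -0.3] grip 0.259 59
tangential F (ccw+) 3.1
[[-0.49, 0.61, 0], [-0.59, 0.51, 0], [-0.67, 0.4, 0], [-0.73, 0.28, 0], [-0.77, 0.15, 0], [-0.78, 0.01, 0], [-0.77, -0.12, 0], [-0.74, -0.26, 0], [-0.69, -0.38, 0], [-0.61, -0.49, 0]]
```

Emit:
play_rows:
  rotation:
    - [0,0,0]
    - [0,0,0]
    - [0,0,0]
    - [0,0,0]
    - [0,0,0]
    - [0,0,0]
  delta_pos:
    - [0,0,0]
    - [-0.5,0,0.2]
    - [0,0,0]
    - [0,0,0]
    - [0,0,0]
    - [0,0,0]
  claw: [3.5,3.5,3.5,1.5,1.5,1.5]

```text
clock: 6.88
tool_pos: [0.6193, -0.0931, 0.2065]
eef_rot: [1.9, 2.501, 0.0]
wrist_force: [0.8, -1.1, 0.9]
grip_width: 0.257
gripper_force: 58.9
```

Run:
```python
from h import *
crank([-15]*10)
```

```text
t 6.88 pos [ 0.6193 -0.0931  0.2065] r 0.0453 valve deg mod 360 245.6 F [ 0.8 -1.1  0.9] grip 0.257 59
tangential F (ccw+) -1.2
[[-0.84, 0.82, 0], [-1.02, 0.58, 0], [-1.14, 0.29, 0], [-1.17, -0.01, 0], [-1.13, -0.31, 0], [-1.01, -0.6, 0], [-0.82, -0.84, 0], [-0.58, -1.02, 0], [-0.29, -1.14, 0], [0.01, -1.17, 0]]
```

Emit:
play_rows:
  rotation:
    - [0,0,0]
    - [0,0,0]
    - [0,0,0]
    - [0,0,0]
    - [0,0,0]
    - [0,0,0]
    - [0,0,0]
    - [0,0,0]
    - [0,0,0]
    - [0,0,0]
  delta_pos:
    - [-0.84,0.82,0]
    - [-1.02,0.58,0]
    - [-1.14,0.29,0]
    - [-1.17,-0.01,0]
    - [-1.13,-0.31,0]
    - [-1.01,-0.6,0]
    - [-0.82,-0.84,0]
    - [-0.58,-1.02,0]
    - [-0.29,-1.14,0]
    - [0.01,-1.17,0]
  claw: [1.5,1.5,1.5,1.5,1.5,1.5,1.5,1.5,1.5,1.5]

```text
clock: 8.12
tool_pos: [0.6082, -0.1802, 0.2065]
eef_rot: [1.9, 2.499, 0.0]
wrist_force: [2.9, 0.8, 0.7]
grip_width: 0.26
gripper_force: 59.7
```

Run:
```python
from h import *
crank([-15]*5+[-5]*5)
```

```text
t 8.12 pos [ 0.6082 -0.1802  0.2065] r 0.0456 valve deg mod 360 95.9 F [2.9 0.8 0.7] grip 0.26 60
tangential F (ccw+) 2.9
[[0.31, -1.13, 0], [0.59, -1.02, 0], [0.83, -0.83, 0], [1.02, -0.58, 0], [1.14, -0.3, 0], [0.39, -0.03, 0], [0.39, 0.0, 0], [0.39, 0.04, 0], [0.39, 0.07, 0], [0.38, 0.1, 0]]
```

Emit:
play_rows:
  rotation:
    - [0,0,0]
    - [0,0,0]
    - [0,0,0]
    - [0,0,0]
    - [0,0,0]
    - [0,0,0]
    - [0,0,0]
    - [0,0,0]
    - [0,0,0]
  delta_pos:
    - [0.31,-1.13,0]
    - [0.59,-1.02,0]
    - [0.83,-0.83,0]
    - [1.02,-0.58,0]
    - [1.14,-0.3,0]
    - [0.39,-0.03,0]
    - [0.39,0.0,0]
    - [0.39,0.04,0]
    - [0.39,0.07,0]
  claw: [1.5,1.5,1.5,1.5,1.5,1.5,1.5,1.5,1.5]

```text
clock: 9.25
tool_pos: [0.5586, -0.1373, 0.2065]
eef_rot: [1.898, 2.497, 0.003]
wrist_force: [11.7, -1.9, -3.0]
grip_width: 0.257
gripper_force: 59.5
```

Run:
```python
from h import *
crank([-5]*4+[-20]*6)
```

```text
t 9.25 pos [ 0.5586 -0.1373  0.2065] r 0.0435 valve deg mod 360 1.0 F [11.7 -1.9 -3. ] grip 0.257 59
tangential F (ccw+) 2.5
[[0.38, 0.1, 0], [0.37, 0.13, 0], [0.36, 0.17, 0], [0.34, 0.2, 0], [1.15, 1.06, 0], [0.72, 1.39, 0], [0.2, 1.55, 0], [-0.34, 1.53, 0], [-0.84, 1.32, 0], [-1.24, 0.95, 0]]
```

Emit:
play_rows:
  rotation:
    - [0,0,0]
    - [0,0,0]
    - [0,0,0]
  delta_pos:
    - [0.38,0.1,0]
    - [0.37,0.13,0]
    - [0,0,0]
  claw: [1.5,1.5,1.5]

```text
clock: 9.62
tool_pos: [0.5586, -0.1361, 0.2066]
eef_rot: [1.896, 2.488, -0.012]
wrist_force: [10.8, -36.3, -9.7]
grip_width: 0.256
gripper_force: 59.3
```

```bash
sed -i 's/^W=np.array.*;/W=np.array([.6035,-.1353]);/' h.py
python3 - <<'E'
from h import *
crank([-20]*10)
E
```

```text
t 9.62 pos [ 0.5586 -0.1361  0.2066] r 0.0449 valve deg mod 360 359.0 F [ 10.8 -36.3  -9.7] grip 0.256 59
tangential F (ccw+) 36.5
[[1.42, 0.64, 0], [1.12, 1.09, 0], [0.68, 1.41, 0], [0.15, 1.56, 0], [-0.39, 1.51, 0], [-0.88, 1.29, 0], [-1.27, 0.91, 0], [-1.5, 0.42, 0], [-1.56, -0.12, 0], [-1.42, -0.64, 0]]
```

The wheel is on its stop: 36 N tangential force at valve angle 0, against about 3 N while turning. Now I'll back off two turns.

```bash
cat >> h.py <<'E'
def crank_from(cmd,angs,r=.045):
    """shifts from commanded xy through absolute valve angles (deg)"""
    from workcell import get_state
    M=Ro.from_rotvec([1.9,2.4995,0]).as_matrix();q=np.array(cmd);out=[]
    for v in angs:
        a=np.radians(v)+np.pi+YAW;n=W+r*np.array([np.cos(a),np.sin(a)]);out.append((M.T@np.r_[n-q,0]*100).round(2)[:2].tolist()+[0]);q=n
    print(out,q.round(4))
E
python3 - <<'E'
from h import *
crank_from((.5573,-.1294),[0]+[24*i for i in range(1,10)])
crank_from(W+.045*np.array([np.cos(np.radians(216)+np.pi+YAW),np.sin(np.radians(216)+np.pi+YAW)]),[216+24*i for i in range(1,11)])
E
```

```text
[[-0.75, -0.08, 0], [-1.87, -0.05, 0], [-1.73, 0.71, 0], [-1.29, 1.36, 0], [-0.63, 1.76, 0], [0.15, 1.87, 0], [0.89, 1.65, 0], [1.48, 1.14, 0], [1.82, 0.44, 0], [1.84, -0.34, 0]] [ 0.639  -0.1076]
[[1.54, -1.06, 0], [0.98, -1.59, 0], [0.25, -1.86, 0], [-0.53, -1.79, 0], [-1.21, -1.42, 0], [-1.69, -0.81, 0], [-1.87, -0.05, 0], [-1.73, 0.71, 0], [-1.29, 1.36, 0], [-0.63, 1.76, 0]] [ 0.6097 -0.1799]
```

Emit:
play_rows:
  rotation:
    - [0,0,0]
    - [0,0,0]
    - [0,0,0]
    - [0,0,0]
    - [0,0,0]
    - [0,0,0]
    - [0,0,0]
    - [0,0,0]
    - [0,0,0]
    - [0,0,0]
  delta_pos:
    - [-0.75,-0.08,0]
    - [-1.87,-0.05,0]
    - [-1.73,0.71,0]
    - [-1.29,1.36,0]
    - [-0.63,1.76,0]
    - [0.15,1.87,0]
    - [0.89,1.65,0]
    - [1.48,1.14,0]
    - [1.82,0.44,0]
    - [1.84,-0.34,0]
  claw: [1.5,1.5,1.5,1.5,1.5,1.5,1.5,1.5,1.5,1.5]

```text
clock: 10.88
tool_pos: [0.6391, -0.107, 0.2065]
eef_rot: [1.899, 2.5, -0.001]
wrist_force: [-4.0, -7.9, 4.8]
grip_width: 0.255
gripper_force: 60.9
```

Run:
```python
from h import *
crank([24]*1)
```

```text
t 10.88 pos [ 0.6391 -0.107   0.2065] r 0.0455 valve deg mod 360 216.5 F [-4.  -7.9  4.8] grip 0.255 61
tangential F (ccw+) -3.7
[[1.53, -1.07, 0]]
```

Emit:
play_rows:
  rotation:
    - [0,0,0]
    - [0,0,0]
    - [0,0,0]
    - [0,0,0]
    - [0,0,0]
    - [0,0,0]
    - [0,0,0]
    - [0,0,0]
    - [0,0,0]
    - [0,0,0]
  delta_pos:
    - [1.54,-1.06,0]
    - [0.98,-1.59,0]
    - [0.25,-1.86,0]
    - [-0.53,-1.79,0]
    - [-1.21,-1.42,0]
    - [-1.69,-0.81,0]
    - [-1.87,-0.05,0]
    - [-1.73,0.71,0]
    - [-1.29,1.36,0]
    - [-0.63,1.76,0]
  claw: [1.5,1.5,1.5,1.5,1.5,1.5,1.5,1.5,1.5,1.5]

```text
clock: 12.12
tool_pos: [0.6096, -0.1803, 0.2065]
eef_rot: [-1.901, -2.499, 0.002]
wrist_force: [-5.6, 7.2, 6.6]
grip_width: 0.259
gripper_force: 61.4
```

Run:
```python
from h import *
crank([24]*1)
P=lambda v:W+.045*np.array([np.cos(np.radians(v)+np.pi+YAW),np.sin(np.radians(v)+np.pi+YAW)])
crank_from(P(456),[456+24*i for i in range(1,11)])
crank_from(P(696),[704,712,716,720])
```

```text
t 12.12 pos [ 0.6096 -0.1803  0.2065] r 0.0454 valve deg mod 360 95.7 F [-5.6  7.2  6.6] grip 0.259 61
tangential F (ccw+) -4.5
[[0.14, 1.87, 0]]
[[0.15, 1.87, 0], [0.89, 1.65, 0], [1.48, 1.14, 0], [1.82, 0.44, 0], [1.84, -0.34, 0], [1.54, -1.06, 0], [0.98, -1.59, 0], [0.25, -1.86, 0], [-0.53, -1.79, 0], [-1.21, -1.42, 0]] [ 0.5618 -0.1184]
[[-0.52, -0.35, 0], [-0.57, -0.27, 0], [-0.3, -0.11, 0], [-0.3, -0.08, 0]] [ 0.5585 -0.1369]
```

Emit:
play_rows:
  rotation:
    - [0,0,0]
    - [0,0,0]
    - [0,0,0]
    - [0,0,0]
    - [0,0,0]
    - [0,0,0]
    - [0,0,0]
    - [0,0,0]
    - [0,0,0]
    - [0,0,0]
  delta_pos:
    - [0.15,1.87,0]
    - [0.89,1.65,0]
    - [1.48,1.14,0]
    - [1.82,0.44,0]
    - [1.84,-0.34,0]
    - [1.54,-1.06,0]
    - [0.98,-1.59,0]
    - [0.25,-1.86,0]
    - [-0.53,-1.79,0]
    - [-1.21,-1.42,0]
  claw: [1.5,1.5,1.5,1.5,1.5,1.5,1.5,1.5,1.5,1.5]

```text
clock: 13.38
tool_pos: [0.562, -0.1178, 0.2065]
eef_rot: [1.899, 2.501, 0.002]
wrist_force: [14.2, -1.1, -3.2]
grip_width: 0.257
gripper_force: 60.4
```

Emit:
play_rows:
  rotation:
    - [0,0,0]
    - [0,0,0]
    - [0,0,0]
    - [0,0,0]
    - [0,0,0]
    - [0,0,0]
  delta_pos:
    - [-0.52,-0.35,0]
    - [-0.57,-0.27,0]
    - [-0.3,-0.11,0]
    - [-0.3,-0.08,0]
    - [0,0,0]
    - [0,0,0]
  claw: [1.5,1.5,1.5,1.5,1.5,1.5]

```text
clock: 14.12
tool_pos: [0.5587, -0.1365, 0.2065]
eef_rot: [1.9, 2.501, -0.0]
wrist_force: [5.5, 0.3, 1.9]
grip_width: 0.258
gripper_force: 61.0
```

Run:
```python
from h import *
from workcell import *
crank([1])
im=snapshot("scene");t=snapshot("top")
A=cv2.resize(im[180:320,150:310],(400,350),interpolation=cv2.INTER_CUBIC);B=cv2.resize(t[110:250,230:390],(400,350),interpolation=cv2.INTER_CUBIC)
cv2.imwrite("pics/m3.png",np.hstack([A,B])[:,:,::-1])
crank([1])
```

```text
t 14.12 pos [ 0.5587 -0.1365  0.2065] r 0.0448 valve deg mod 360 359.6 F [5.5 0.3 1.9] grip 0.258 61
tangential F (ccw+) -0.1
[[-0.08, -0.02, 0]]
t 14.22 pos [ 0.5587 -0.1365  0.2065] r 0.0448 valve deg mod 360 359.6 F [ 6.2 -0.4  3.5] grip 0.256 61
tangential F (ccw+) 0.5
[[-0.08, -0.02, 0]]
```

View pics/m3.png

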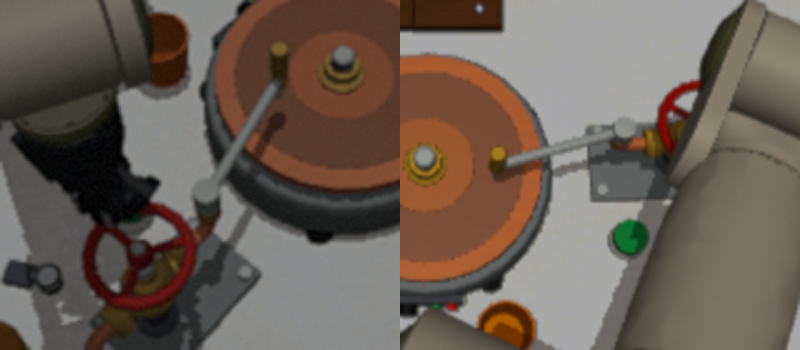

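The scene view shows the spout over the lap, the bystanders in place, and the gripper on the handle. One wrist look will confirm the handle sits centred in the grip.

Run:
```python
from h import *
from workcell import *
c=calibration("wrist");im=snapshot("wrist")
p=get_state()["tool_pos"];print(proj(c,(p[0],p[1],.231)),proj(c,(*W,.183)),[proj(c,(p[0],p[1]+d,.231)).round(1) for d in(-.005,.005)])
cv2.imwrite("pics/w3.png",cv2.convertScaleAbs(im[:,:,::-1],alpha=1.8,beta=25))
```

```text
[253.70763139 308.36476082] [337.67544477 265.666616  ] [array([250.1, 319.2]), array([257.4, 297.3])]
```

View pics/w3.png

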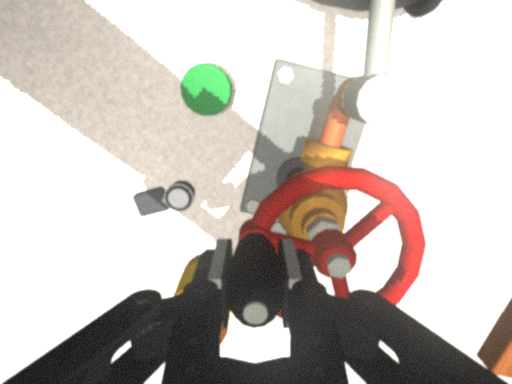

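The handle cap is at (256,312) against a predicted (254,308), and the hub is at (339,265) against (338,266). The handle is centred in the grip at the two-turn mark.

```bash
python3 -c "
from workcell import *
print(job_done())"
```

```text
the job is handed in; nothing more can be done
None
```

The coolant drip is set up and the job is handed in: the nozzle is about 82 mm from the lap's centre (halfway is 83 mm), and the valve was closed on its stop, then backed off two turns to within about 1°, with the gripper still holding the black handle.

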